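Seat the circuit board on the vacuum plate and set the vacuum valve

TASK

Slide the circuit board in its black carrier along the aluminium vacuum plate into the blue pocket until it sits flat, square and fully home against the end stop. Then open the vacuum valve by turning its yellow lever until it lies right above the middle of the red set-point arm, and leave it there. Leave the other things on the bench where they are.

Things in the scene. Friction and masses are not known exactly. Their poses are not given: they have to be found in the camera images.
- carrier: slippery black plastic carrier with a green circuit board on it, loose, 100 (own x) x 80 (own y) x 12 mm, 0.3 kg; components stand up to 9 mm above its top. Starts flat on the near part of the vacuum plate, its +x edge towards the pocket, off line and skewed. Origin: centre of its underside.
- plate: aluminium vacuum plate, fixed, 290 (x) x 160 (y) x 12 mm, origin centre of underside. Blue walls 14 mm high make a pocket at its +x end, open to -x: side walls 83 mm apart inside, from x = 40 to 122; end stop's inner face at x = 110; flared lead-in walls widen from there to 120 mm apart at x = -11.
- pocket_home (a point): where the carrier's origin belongs when fully home: on the plate's top face, 60 mm along the plate's own +x from its centre. x points into the pocket, to the end stop. The carrier's rear (-x) edge then lies 50 mm on the -x side of this point.
- lever (a joint): angle of the valve lever in rad: 0 closed (lever points along the valve's own -x), grows counter-clockwise seen from above, stop at 1.57. It is stiff (about 0.25 N m, 3 N at 85 mm from the axis) and stays where it is left. It starts between 0 and 0.3.
- lever_axis (a point): point on the valve's vertical turning axis at the lever's mid-height, 71 mm above the bench; its axes are those of the valve's base (x, y level).
- lever_tip (a point): centre of the lever's free end, 115 mm from the axis, 71 mm above the bench; its x points back to the axis. Yellow sleeve 30 to 115 mm from the axis, 20 mm wide, 64 to 78 mm above the bench; steel hub 28 mm across, 80 mm high. Beneath: white dial (radius 55, top at 50 mm) and the red arm.
- setpoint: flat red set-point arm fixed on the valve under the lever: 14 mm wide, from the axis out to 145 mm (30 mm beyond the lever's tip), 52 to 57 mm above the bench. Origin: on the valve's axis at bench height; the arm points along its own -x; with the lever set, its x and lever_tip's x agree (lever angle 0.65 to 1.2).
- spool: bystander, leave it alone: solder spool, white flanges, 58 dia x 52 high, standing. Origin: at its underside.
- tin: bystander, leave it alone: round flux tin, 60 dia x 34 high, blue label, standing. Origin: at its underside.
- pliers: bystander, leave it alone: pliers with red handles, about 160 long, 60 wide, lying flat, 14 high. Origin: at its underside.
- screwdriver: bystander, leave it alone: screwdriver lying flat. Origin: at its underside.
- spare_board: bystander, leave it alone: bare green circuit board 90 x 70 x 4 with chips, lying on the mat, without a black carrier. Origin: at its underside.
- brush: bystander, leave it alone: small brush lying flat. Origin: at its underside.
Mind the look-alikes: they are no part of the job. Of the things shaped like the carrier, the black one is meant.

How it is judged:
On the way, in this order (a step that is already met when the one before it is completed fails the run):
1. the carrier is fully home in the pocket, flat and square (x of carrier in the frame of pocket_home between -0.004 and 0.004 m and y of carrier in the frame of pocket_home between -0.004 and 0.004 m and z of carrier in the frame of pocket_home below 0.003 m and angle between carrier's own z axis and vertical below 0.035 rad and angle between the x axis of carrier and the x axis of pocket_home, either way round below 0.035 rad), for 0.2 s.
2. then the lever is set over the red arm, with the carrier still home (all of step 1 and angle between the x axis of lever_tip and the x axis of setpoint, either way round below 0.087 rad), for 0.2 s.
At the end, for the whole second after the job is handed in: The carrier lies flat and square in the pocket, within 4 mm of fully home and 2 degrees of square; the lever lies over the red arm within 5 degrees; both are at rest (all of step 2 and velocity of joint lever between -0.05 and 0.05 rad/s and linear speed of carrier below 0.01 m/s); the robot touches nothing.
It fails at once if another thing on the bench is moved by more than 30 mm (distance of any of spool, tin, pliers, screwdriver, spare_board, brush from where it was at the start of the episode above 0.03 m).
It also fails if it takes over 50 s, if anything falls off the work surface, if the arm or the gripper's body presses on something with over 40 N, if the wrist force passes 120 N, or if a joint passes its speed limit or range.

ROBOT

A 7-joint arm with a two-finger parallel gripper is mounted at the origin on the work surface. World frame = base frame: x ahead of the robot, y to its left, z up, the work surface at z = 0. Lengths are in m, angles in rad, forces in N, time in s.
With the tool pointing down it reaches from about 0.425 to 0.875 m from the base axis. Payload 4.7 kg.
Tool frame: the origin (TCP) lies on the centre line of the jaws, within the pads' length; the fingertips stand 17 mm ahead of it and the grasp point (between the pads) lies 2 mm behind it; z points along the fingers, x is the direction in which the jaws open and shut, and the axes are right-handed (so a half turn about z gives the same grasp; the last joint's range is limited). The gripper opens to 87 mm and grips with 3 to 60 N. Pads are 19 mm wide; open, the fingers measure 117 mm over their backs; the gripper's body (75 mm by 190 mm) begins 51 mm behind the grasp point.
Start: joints at [1.2, 0.321, -0.07, 1.45, 0.023, 1.371, -0.057], TCP at [0.244, -0.602, 0.24] pointing down, gripper open.
Joint ranges: [-2.86, 2.86], [-0.3, 2.09], [-1.38, 1.24], [0.06, 2.45], [-1.56, 4.7], [0.09, 2.05], [-2.69, 2.69]. Speed limits (rad/s): [2.57, 2.57, 3.14, 3.14, 3.14, 3.14, 3.14].

INTERFACE

Orientations are given as a unit quaternion [x, y, z, w].
In Python, from plant import * gives the robot as it stands.
- The arm moves only by the tool carry_out, never from a script. Its argument "commands" is a list of rows, each an object of numbers: "x", "y", "z": the shift along the tool's x, y, z in cm; "twist": the turn about the tool's z in degrees. A call has 1 to 5 rows; each row is the pose to reach, as a shift and turn from the pose commanded when the call began, along the tool's axes at that moment; what a row does not reach only later rows make up. A row lasts 1/12 s, in which the tool goes at most 41.7 mm and 7.16 degrees, less where a joint would pass 70% of its speed; a pose out of reach is approached as far as the arm can. A call with a gripper value outside its range is refused whole. "claw" is the closure, from 0 (fully open) to 1 (shut), set as the call begins (left out, the last holds). The fingers move at their own pace and stop on an object; "grip_force" is the grip in N (left out, the last holds). Time passes only in rows, so rows that repeat a pose let the fingers close. It gives the time, the measured TCP pose, the force and the opening at its end, in the units of the state.
- sense(): the state, without advancing time (a new reading comes with each control period).
- snapshot(name): name is "scene" or "top"; returns the picture (480x640x3 uint8, red, green, blue); there is no depth.
- get_calibration(name): a dict with "fx", "fy", "cx", "cy" (pixels), "origin" and "rotation" of the camera in the world. Camera axes: x right, y down, z forward; pixel columns grow to the right and rows downward; lengths in m; the calibration is good to about 2 mm. A picture is of the moment at which its call begins. get_calibration takes no time and is no camera call.
- job_done(): hands the job in, once; it reports no verdict.
The state is a dict: "t": time; "qpos": joint angles; "joint_vel": joint speeds; "tau": joint torques, N m; "position": TCP position; "tcp_rot": TCP orientation; "contact_force": force on the tool from outside, world axes, zero at the start; "torque": the same for the moment, N m; "finger_gap": finger opening in m.
Only numpy, scipy, OpenCV 4.12 (cv2) and the standard library are available. Lean on these libraries where they do the work, as an engineer would, in place of code of your own. Each camera call takes 0.05 s, during which the arm holds its last target. There are 200 camera calls.

## Working session

There is one attempt and no reset: what is moved stays moved. The work goes in short steps, Python scripts to look and compute and a tool call to move; the robot and the scene stay as the last step left them, time stands still between calls to the robot, and variables do not carry over. Pictures are saved under pics/ and viewed, about 8 in all and at most 12, crops included, and the job is handed in when it is done.

Besides the shell and the picture viewer there is one more tool, called by a JSON object that holds its "method" and its "body". carry_out: Moves the arm, as the interface text tells. Its arguments: {"type":"object","properties":{"commands":{"type":"array"},"claw":{"type":"number"},"grip_force":{"type":"number"}},"required":["commands"]}

```bash
mkdir -p pics; ls; python3 - <<'E'
from plant import *
import cv2
for n in("scene","top"):
    cv2.imwrite(f"pics/{n}0.png",snapshot(n)[:,:,::-1]); print(n,get_calibration(n))
s=sense();print(s)
E
```

```text
pics
scene {'fx': 548.9594206350337, 'fy': 548.9594206350337, 'cx': 316.51983105299183, 'cy': 248.8105598407401, 'origin': array([0.91120825, 0.60837302, 1.10837081]), 'rotation': array([ 0.26917273,  0.91329599, -0.29358919, -0.08509919])}
top {'fx': 554.1872514333288, 'fy': 554.1872514333288, 'cx': 322.4484545214919, 'cy': 243.73385315694063, 'origin': array([ 0.2389995 , -0.01072269,  1.33034038]), 'rotation': array([ 0.71215558, -0.69361275,  0.07546874, -0.07771905])}
{'t': 0.1, 'qpos': array([ 1.20009522,  0.32176604, -0.07012052,  1.45153365,  0.02263629,
        1.37082314, -0.05684238]), 'joint_vel': array([-4.29579441e-04, -1.39231271e-03,  2.14899809e-04, -2.67079971e-03,
       -1.32859320e-03,  4.82462845e-04, -8.11593446e-05]), 'tau': array([-2.91784008e-04, -4.92569876e+01, -4.05812524e-01, -3.13400960e+01,
       -6.40010834e-02,  3.94056458e-02,  4.39889789e-05]), 'position': array([ 0.24378374, -0.60204924,  0.23856973]), 'tcp_rot': array([ 8.29304158e-01, -5.58796792e-01, -7.53760651e-04, -4.37060566e-04]), 'contact_force': array([ 0.08052189,  0.83445733, -0.213254  ]), 'torque': array([ 0.03622888, -0.01940461, -0.05817331]), 'finger_gap': 0.08720624621419643}
```

View pics/top0.png

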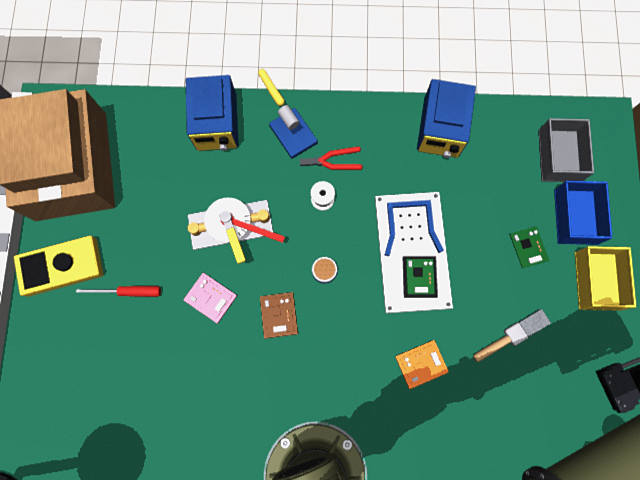

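View pics/scene0.png

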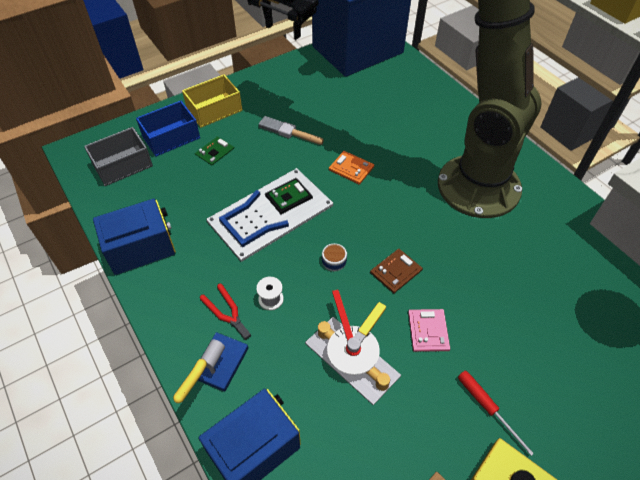

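Top view: the carrier (black rim) is at (420,276) on the white plate. Look-alikes are the spare green board (528,247), orange (422,363), brown (279,315) and pink (209,297). I choose (420,276). The valve hub is at (226,216), the yellow lever runs to (240,260) and the red arm to (285,240). The pocket opens towards the robot.

```bash
cat > h.py <<'E'
import numpy as np, cv2
from scipy.spatial.transform import Rotation as R
from plant import *
def ray(n,uv,z):
    c=get_calibration(n); uv=np.atleast_2d(uv).astype(float)
    d=np.c_[(uv[:,0]-c['cx'])/c['fx'],(uv[:,1]-c['cy'])/c['fy'],np.ones(len(uv))]
    d=R.from_quat(c['rotation']).apply(d); o=c['origin']
    return (o+d*((z-o[2])/d[:,2])[:,None])[:,:2]
def rect(n,mask,z):
    k,lab,st,_=cv2.connectedComponentsWithStats(mask.astype(np.uint8))
    i=1+st[1:,4].argmax(); p=np.argwhere(lab==i)[:,::-1]
    w=ray(n,p,z); r=cv2.minAreaRect((w*1000).astype(np.float32))
    return r, cv2.boxPoints(r).round(1), w.mean(0)
E
python3 - <<'E'
from h import *
im=cv2.imread("pics/top0.png")
a=cv2.resize(im[185:320,370:460],None,fx=4.4,fy=4.4,interpolation=2)
b=cv2.resize(im[190:275,180:300],None,fx=3.3,fy=3.3,interpolation=2)
c=np.zeros((a.shape[0],a.shape[1]+b.shape[1],3),np.uint8);c[:,:a.shape[1]]=a;c[:b.shape[0],a.shape[1]:]=b
cv2.imwrite("pics/crop1.png",c);print(c.shape)
hsv=cv2.cvtColor(im,cv2.COLOR_BGR2HSV);H,S,V=[hsv[...,i].astype(int) for i in range(3)]
def box(x0,y0,x1,y1):
    m=np.zeros(H.shape,bool);m[y0:y1,x0:x1]=1;return m
print("plate",rect("top",box(365,185,465,320)&(S<60)&(V>150),.012))
print("blue",rect("top",box(365,185,465,270)&(H>95)&(H<130)&(S>100),.026))
print("dark",rect("top",box(395,245,445,305)&(V<60),.024))
print("red",rect("top",box(225,205,300,250)&((H<8)|(H>172))&(S>150),.057))
print("yellow",rect("top",box(220,222,250,270)&(H>22)&(H<35)&(S>150),.078))
E
```

```text
(594, 792, 3)
plate (((518.1513061523438, -222.60928344726562), (291.3746032714844, 159.9167938232422), 5.360192775726318), array([[ 365.6, -156.6],
       [ 380.6, -315.8],
       [ 670.7, -288.6],
       [ 655.7, -129.4]], dtype=float32), array([ 0.51862224, -0.21945803]))
blue (((574.1417846679688, -215.81936645507812), (130.08433532714844, 138.21315002441406), 5.901091575622559), array([[ 502.3, -153.8],
       [ 516.5, -291.2],
       [ 645.9, -277.9],
       [ 631.7, -140.4]], dtype=float32), array([ 0.58662289, -0.21754829]))
dark (((453.55218505859375, -235.95706176757812), (93.93891143798828, 77.34636688232422), 1.5098695755004883), array([[ 405.6, -198.5],
       [ 407.6, -275.9],
       [ 501.5, -273.4],
       [ 499.5, -196.1]], dtype=float32), array([ 0.45011978, -0.23265233]))
red (((550.7645874023438, 153.3153076171875), (135.22210693359375, 16.26580810546875), 69.91059875488281), array([[519.9,  92.6],
       [535.2,  87. ],
       [581.6, 214. ],
       [566.4, 219.6]], dtype=float32), array([0.54862826, 0.14960767]))
yellow (((506.17669677734375, 198.03184509277344), (82.40699005126953, 20.1058292388916), 22.369686126708984), array([[464.2, 191.6],
       [471.9, 173.1],
       [548.1, 204.4],
       [540.5, 223. ]], dtype=float32), array([0.50040069, 0.19343275]))
```

View pics/crop1.png

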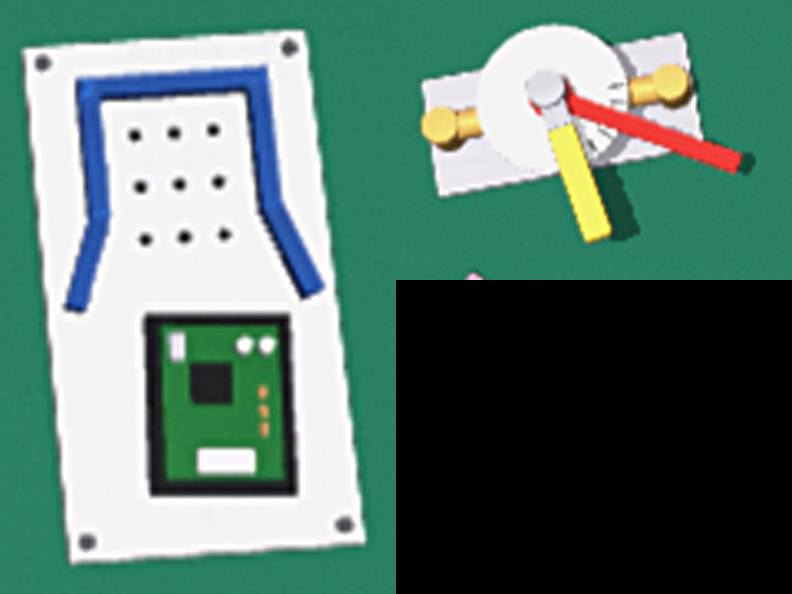

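Crop: black rim carrier confirmed, slightly off to -y and skewed from the plate. Lever and red arm are clear, about 47° apart. I'll cross-check with the scene camera, then move.

```bash
cat >> h.py <<'E'
from scipy.optimize import least_squares
def proj(n,P):
    c=get_calibration(n); q=R.from_quat(c['rotation']).inv().apply(P-c['origin'])
    return np.c_[c['fx']*q[:,0]/q[:,2]+c['cx'],c['fy']*q[:,1]/q[:,2]+c['cy']]
def fitbox(n,mask,L,W,z0,z1,g):
    """fit silhouette of a box to a mask by area overlap: g=(x,y,yaw)"""
    def cost(p,full=False):
        c,s=np.cos(p[2]),np.sin(p[2]); P=[]
        for z in(z0,z1):
            for a,b in((1,1),(1,-1),(-1,-1),(-1,1)):
                P.append([p[0]+c*a*L/2-s*b*W/2,p[1]+s*a*L/2+c*b*W/2,z])
        h=cv2.convexHull(proj(n,np.array(P)).astype(np.float32))
        m=np.zeros((480*4,640*4),np.uint8); cv2.fillPoly(m,[np.round((h*4+1.5)*16).astype(np.int32)],255,shift=4)
        m=cv2.resize(m,(640,480),interpolation=cv2.INTER_AREA)/255.
        return np.abs(m-mask).sum()
    from scipy.optimize import minimize
    r=minimize(cost,g,method='Nelder-Mead',options=dict(initial_simplex=np.array([g]+[np.array(g)+d for d in np.diag([.008,.008,.06])]),xatol=1e-4,fatol=.05))
    return r.x*[1000,1000,57.2958],r.fun
def filled(m):
    k,lab,st,_=cv2.connectedComponentsWithStats(m.astype(np.uint8)); lab=(lab==1+st[1:,4].argmax()).astype(np.uint8)
    cs,_=cv2.findContours(lab,cv2.RETR_EXTERNAL,cv2.CHAIN_APPROX_NONE); o=np.zeros_like(lab); cv2.drawContours(o,cs,-1,1,-1); return o
def carrier(n,im,g):
    hsv=cv2.cvtColor(im,cv2.COLOR_BGR2HSV).astype(int); u,v=proj(n,np.array([[g[0],g[1],.02]]))[0].astype(int)
    w=np.zeros(im.shape[:2],bool); w[v-40:v+40,u-40:u+40]=1
    dark=(hsv[...,2]<110); green=(hsv[...,0]>50)&(hsv[...,0]<85)&(hsv[...,1]>100)
    # green board core grown, so that the bench is not joined
    bb=filled(w&dark)
    return fitbox(n,bb,.1,.08,.012,.024,g),bb.sum()
E
python3 - <<'E'
from h import *
for n in("top","scene"):
    im=cv2.imread(f"pics/{n}0.png"); print(n,carrier(n,im,(.453,-.236,.03)))
im=cv2.imread("pics/scene0.png");hsv=cv2.cvtColor(im,cv2.COLOR_BGR2HSV);H,S,V=[hsv[...,i].astype(int) for i in range(3)]
w=np.zeros(H.shape,bool);w[160:265,200:340]=1
m=filled(w&(S<60)&(V>120));print("plate scene",fitbox("scene",m,.29,.16,0,.012,(.518,-.2226,.093)))
im=cv2.imread("pics/top0.png");hsv=cv2.cvtColor(im,cv2.COLOR_BGR2HSV);H,S,V=[hsv[...,i].astype(int) for i in range(3)]
w=np.zeros(H.shape,bool);w[185:320,365:465]=1
m=filled(w&(S<60)&(V>120));print("plate top",fitbox("top",m,.29,.16,0,.012,(.518,-.2226,.093)))
E
```

```text
top ((array([ 453.21019216, -236.75014984,    1.84704658]), np.float64(90.87058823529412)), np.uint64(1369))
scene ((array([ 452.24827512, -352.04943904,   36.241459  ]), np.float64(1429.9450980392157)), np.uint64(2188))
plate scene (array([ 522.35108211, -224.59929173,    4.58979107]), np.float64(1108.156862745098))
plate top (array([ 518.94966048, -222.62451744,    5.4252068 ]), np.float64(103.72156862745098))
```

{"method": "carry_out", "body": {"commands": [{"x":0,"y":0,"z":0,"twist":5},{"x":0,"y":0,"z":0,"twist":10},{"x":0,"y":0,"z":0,"twist":15},{"x":0,"y":0,"z":0,"twist":20}]}}

```text
t: 0.43
position: [0.2438, -0.6022, 0.2389]
tcp_rot: [0.718, -0.696, -0.001, -0.0]
contact_force: [0.0, -0.2, 0.1]
finger_gap: 0.0872
```

{"method": "carry_out", "body": {"commands": [{"x":-3.6,"y":-1.53},{"x":-7.2,"y":-3.06},{"x":-10.8,"y":-4.6},{"x":-14.4,"y":-6.1},{"x":-18,"y":-7.65}]}}

```text
schema error: expected keys x, y, z, twist
```

{"method": "carry_out", "body": {"commands": [{"x":-3.6,"y":-1.53},{"x":-7.2,"y":-3.06},{"x":-10.8,"y":-4.6},{"x":-14.4,"y":-6.1},{"x":-17.9,"y":-7.62}]}}

```text
schema error: expected keys x, y, z, twist
```

{"method": "carry_out", "body": {"commands": [{"z":4},{"z":8},{"z":12},{"z":12},{"z":12}]}}

```text
schema error: expected keys x, y, z, twist
```

{"method": "carry_out", "body": {"commands": [{"x":-3.6,"y":-1.53,"z":0,"twist":0},{"x":-7.2,"y":-3.06,"z":0,"twist":0},{"x":-10.8,"y":-4.6,"z":0,"twist":0},{"x":-14.4,"y":-6.1,"z":0,"twist":0},{"x":-18,"y":-7.65,"z":0,"twist":0}]}}

```text
t: 0.85
position: [0.3141, -0.4179, 0.239]
tcp_rot: [0.72, -0.694, -0.0, 0.0]
contact_force: [0.8, -0.3, 0.3]
finger_gap: 0.0873
```

{"method": "carry_out", "body": {"commands": [{"x":-3.6,"y":-1.53,"z":0,"twist":0},{"x":-7.2,"y":-3.06,"z":0,"twist":0},{"x":-10.8,"y":-4.6,"z":0,"twist":0},{"x":-14.4,"y":-6.1,"z":0,"twist":0},{"x":-17.9,"y":-7.62,"z":0,"twist":0}]}}

```text
t: 1.27
position: [0.3838, -0.2361, 0.2393]
tcp_rot: [0.72, -0.694, -0.0, 0.0]
contact_force: [1.0, -0.6, 0.4]
finger_gap: 0.0872
```

{"method": "carry_out", "body": {"commands": [{"x":0,"y":0,"z":4,"twist":0},{"x":0,"y":0,"z":8,"twist":0},{"x":0,"y":0,"z":12,"twist":0},{"x":0,"y":0,"z":14,"twist":0},{"x":0,"y":0,"z":14,"twist":0}]}}

```text
t: 1.68
position: [0.3799, -0.2358, 0.0946]
tcp_rot: [0.72, -0.694, -0.005, 0.001]
contact_force: [-0.3, 1.1, -0.7]
finger_gap: 0.0868
```

```bash
python3 - <<'E'
from h import *
im=snapshot("top")[:,:,::-1]; s=sense();print(s['position'],s['tcp_rot'],s['contact_force'])
cv2.imwrite("pics/top1.png",cv2.resize(im[170:330,350:480],None,fx=4,fy=4,interpolation=2)[:600])
E
```

```text
[ 0.38185262 -0.23699814  0.09744085] [ 7.19740024e-01 -6.94237820e-01 -2.82588108e-03  4.01059045e-04] [-0.09603818  0.61001996  0.14919392]
```

View pics/top1.png

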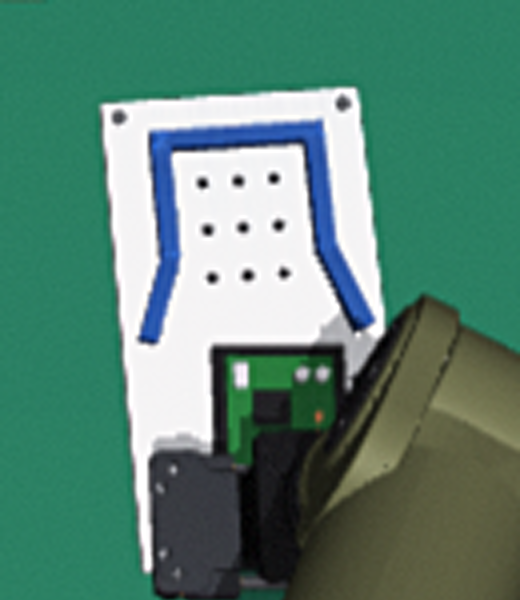

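The view shows the gripper body over the plate's rear, straddling the carrier's line. Now lowering it behind the carrier.

{"method": "carry_out", "body": {"commands": [{"x":0.2,"y":0,"z":3,"twist":0},{"x":0.2,"y":0,"z":5.3,"twist":0},{"x":0.2,"y":0,"z":6.4,"twist":0},{"x":0.2,"y":0,"z":6.4,"twist":0},{"x":0.2,"y":0,"z":6.4,"twist":0}]}}

```text
t: 2.15
position: [0.3846, -0.2408, 0.0367]
tcp_rot: [0.72, -0.694, 0.001, -0.0]
contact_force: [0.2, -0.3, -0.2]
finger_gap: 0.087
```

{"method": "carry_out", "body": {"commands": [{"x":0,"y":-0.5,"z":0,"twist":0},{"x":0,"y":-1,"z":0,"twist":0},{"x":0,"y":-1,"z":0,"twist":0},{"x":0,"y":-1,"z":0,"twist":0}]}}

```text
t: 2.48
position: [0.395, -0.2402, 0.0365]
tcp_rot: [0.72, -0.694, 0.001, -0.0]
contact_force: [0.7, -0.7, 0.1]
finger_gap: 0.0865
```

{"method": "carry_out", "body": {"commands": [{"x":-0.15,"y":-0.3,"z":0.4,"twist":0},{"x":-0.15,"y":-0.8,"z":0.4,"twist":0},{"x":-0.15,"y":-1.3,"z":0.4,"twist":0},{"x":-0.15,"y":-1.8,"z":0.4,"twist":0},{"x":-0.15,"y":-1.8,"z":0.4,"twist":0}]}}

```text
t: 2.9
position: [0.4132, -0.2376, 0.0317]
tcp_rot: [0.72, -0.694, 0.0, -0.0]
contact_force: [0.7, -0.2, 0.5]
finger_gap: 0.0871
```

{"method": "carry_out", "body": {"commands": [{"x":0,"y":0,"z":0,"twist":0},{"x":0,"y":0,"z":0,"twist":0},{"x":0,"y":0,"z":0,"twist":0},{"x":0,"y":0,"z":0,"twist":0}], "claw": 0.3, "grip_force": 12}}

```text
t: 3.23
position: [0.4116, -0.2378, 0.0315]
tcp_rot: [0.72, -0.694, 0.0, 0.0]
contact_force: [1.3, -0.9, -1.7]
finger_gap: 0.0798
```

```bash
python3 - <<'E'
from h import *
s=sense();p=s['position'];x=R.from_quat(s['tcp_rot']).as_matrix()[:,0];print(p,np.degrees(np.arctan2(x[1],x[0])),s['contact_force'],s['finger_gap'])
# want in plate frame: rear grip point on axis
yaw=np.radians(5.4);c=np.array([.5187,-.2226]);ex=np.array([np.cos(yaw),np.sin(yaw)]);ey=np.array([-ex[1],ex[0]])
d=p[:2]-c;print("tcp in plate mm",1000*d@ex,1000*d@ey)
E
```

```text
[ 0.41156675 -0.2378245   0.03146852] -87.96795477972941 [ 1.29054642 -0.91410994 -1.67778474] 0.079845890096018
tcp in plate mm -108.0905440409701 -5.074798888746653
```

{"method": "carry_out", "body": {"commands": [{"x":-0.15,"y":-0.5,"z":0,"twist":-0.9},{"x":-0.3,"y":-0.9,"z":0,"twist":-1.8},{"x":-0.45,"y":-1.3,"z":0,"twist":-2.6},{"x":-0.6,"y":-1.75,"z":0,"twist":-3.4},{"x":-0.6,"y":-1.75,"z":0,"twist":-3.4}]}}

```text
t: 3.65
position: [0.4304, -0.2303, 0.0316]
tcp_rot: [0.741, -0.672, 0.0, -0.001]
contact_force: [0.9, 0.9, -1.5]
finger_gap: 0.0798
```

```bash
cat >> h.py <<'E'
def where():
    s=sense();p=s['position'];x=R.from_quat(s['tcp_rot']).as_matrix()[:,0];print(p,np.degrees(np.arctan2(x[1],x[0]))+90,s['contact_force'],s['finger_gap'],s['t'])
    yaw=np.radians(5.4);c=np.array([.5187,-.2226]);ex=np.array([np.cos(yaw),np.sin(yaw)]);ey=np.array([-ex[1],ex[0]])
    d=p[:2]-c;print("tcp in plate mm",1000*d@ex,1000*d@ey)
E
python3 - <<'E'
from h import *
im=snapshot("scene")[:,:,::-1]; where()
cv2.imwrite("pics/sc1.png",cv2.resize(im[130:270,190:370],None,fx=4,fy=4,interpolation=2))
E
```

```text
[ 0.42990908 -0.23049666  0.03149745] 5.535487807623625 [-0.040559    0.45981618 -0.70924989] 0.07965518257519692 3.7
tcp in plate mm -89.14000786491972 0.494347864165503
```

View pics/sc1.png

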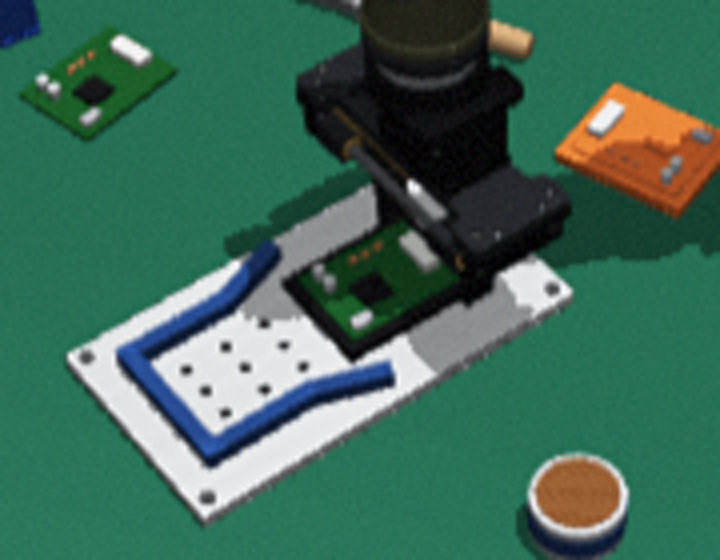

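The carrier is held and lined up between the flared walls. Advancing.

{"method": "carry_out", "body": {"commands": [{"x":0.05,"y":-0.8,"z":0,"twist":0},{"x":0.05,"y":-1.6,"z":0,"twist":0},{"x":0.05,"y":-2.4,"z":0,"twist":0},{"x":0.05,"y":-3.2,"z":0,"twist":0},{"x":0.05,"y":-3.2,"z":0,"twist":0}]}}

```text
t: 4.12
position: [0.4635, -0.228, 0.0317]
tcp_rot: [0.74, -0.672, 0.001, -0.001]
contact_force: [0.2, -0.6, -1.3]
finger_gap: 0.0799
```

{"method": "carry_out", "body": {"commands": [{"x":0,"y":-0.6,"z":0,"twist":0},{"x":0,"y":-1.2,"z":0,"twist":0},{"x":0,"y":-1.8,"z":0,"twist":0},{"x":0,"y":-2.4,"z":0,"twist":0},{"x":0,"y":-2.4,"z":0,"twist":0}]}}

```text
t: 4.53
position: [0.4867, -0.226, 0.0317]
tcp_rot: [0.74, -0.672, 0.001, -0.001]
contact_force: [1.0, -0.0, -1.7]
finger_gap: 0.0797
```

```bash
python3 - <<'E'
from h import *
im=snapshot("scene")[:,:,::-1]; where()
cv2.imwrite("pics/sc2.png",cv2.resize(im[150:270,190:350],None,fx=4,fy=4,interpolation=2))
E
```

```text
[ 0.48598092 -0.22603945  0.03161798] 5.489811922067133 [-0.40599119  0.68379745 -1.77019013] 0.07936045877600137 4.5833
tcp in plate mm -32.897555465928136 -0.3450453231981825
```

View pics/sc2.png

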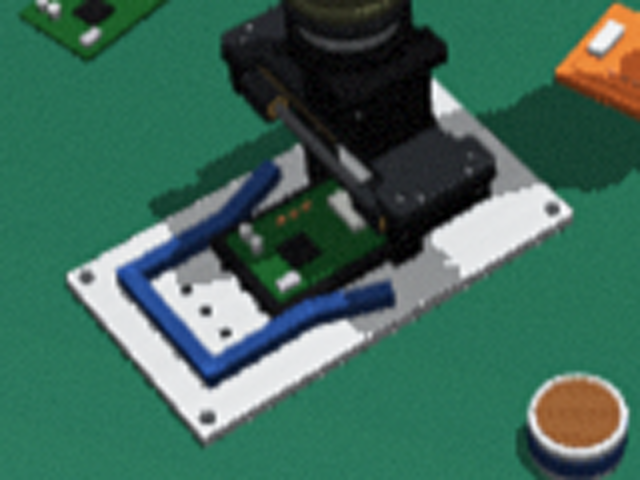

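The carrier's front is inside the throat. Release, back off, narrow the jaws, then push the rear edge with both fingers.

{"method": "carry_out", "body": {"commands": [{"x":0,"y":0,"z":0,"twist":0},{"x":0,"y":0,"z":0,"twist":0},{"x":0,"y":0,"z":0,"twist":0}], "claw": 0}}

```text
t: 4.83
position: [0.4847, -0.2266, 0.0317]
tcp_rot: [0.74, -0.673, 0.0, 0.0]
contact_force: [-1.0, -0.5, -0.4]
finger_gap: 0.0857
```

{"method": "carry_out", "body": {"commands": [{"x":0,"y":1,"z":0,"twist":0},{"x":0,"y":2,"z":0,"twist":0},{"x":0,"y":3,"z":0,"twist":0},{"x":0,"y":4,"z":0,"twist":0},{"x":0,"y":4,"z":0,"twist":0}]}}

```text
t: 5.25
position: [0.4417, -0.2308, 0.0312]
tcp_rot: [0.739, -0.674, -0.001, 0.001]
contact_force: [-0.2, -0.6, -0.8]
finger_gap: 0.0868
```

{"method": "carry_out", "body": {"commands": [{"x":0,"y":0,"z":0,"twist":0},{"x":0,"y":0,"z":0,"twist":0},{"x":0,"y":0,"z":0,"twist":0},{"x":0,"y":0,"z":0,"twist":0},{"x":0,"y":0,"z":0,"twist":0}], "claw": 0.5}}

```text
t: 5.67
position: [0.4454, -0.23, 0.0315]
tcp_rot: [0.74, -0.673, 0.0, -0.0]
contact_force: [0.4, 0.7, 0.1]
finger_gap: 0.0614
```

{"method": "carry_out", "body": {"commands": [{"x":0,"y":-0.7,"z":0,"twist":0},{"x":0,"y":-1.4,"z":0,"twist":0},{"x":0,"y":-2,"z":0,"twist":0},{"x":0,"y":-2.6,"z":0,"twist":0},{"x":0,"y":-3.2,"z":0,"twist":0}]}}

```text
t: 6.08
position: [0.4773, -0.2269, 0.0314]
tcp_rot: [0.74, -0.673, -0.0, 0.0]
contact_force: [-1.6, -0.2, 1.3]
finger_gap: 0.0439
```

{"method": "carry_out", "body": {"commands": [{"x":0,"y":-0.6,"z":0,"twist":0},{"x":0,"y":-1.2,"z":0,"twist":0},{"x":0,"y":-1.8,"z":0,"twist":0},{"x":0,"y":-2.2,"z":0,"twist":0},{"x":0,"y":-2.2,"z":0,"twist":0}]}}

```text
t: 6.5
position: [0.5, -0.2246, 0.0316]
tcp_rot: [0.74, -0.672, 0.0, -0.0]
contact_force: [-0.0, 0.4, 0.3]
finger_gap: 0.0436
```

```bash
python3 -c "
from h import *
where()"
```

```text
[ 0.50004925 -0.22464606  0.03164779] 5.489437474923932 [-0.04755702  0.41677696  0.31088134] 0.04357580471389907 6.5
tcp in plate mm -18.760531780558168 -0.2817916455554746
```

{"method": "carry_out", "body": {"commands": [{"x":0,"y":-0.4,"z":0,"twist":0},{"x":0,"y":-0.8,"z":0,"twist":0},{"x":0,"y":-1.2,"z":0,"twist":0},{"x":0,"y":-1.5,"z":0,"twist":0},{"x":0,"y":-1.5,"z":0,"twist":0}]}}

```text
t: 6.92
position: [0.5146, -0.2234, 0.0317]
tcp_rot: [0.74, -0.673, 0.0, -0.0]
contact_force: [-0.1, 0.0, -0.2]
finger_gap: 0.0439
```

{"method": "carry_out", "body": {"commands": [{"x":0,"y":-0.15,"z":0,"twist":0},{"x":0,"y":-0.3,"z":0,"twist":0},{"x":0,"y":-0.3,"z":0,"twist":0}]}}

```text
t: 7.17
position: [0.5169, -0.2233, 0.0316]
tcp_rot: [0.74, -0.673, 0.0, -0.0]
contact_force: [-0.8, 0.3, 0.4]
finger_gap: 0.0435
```

```bash
python3 - <<'E'
from h import *
im=snapshot("scene")[:,:,::-1]; where()
cv2.imwrite("pics/sc3.png",cv2.resize(im[150:270,190:350],None,fx=5,fy=5,interpolation=2))
E
```

```text
[ 0.51682479 -0.2233163   0.03157113] 5.448130277605827 [-0.73550696 -0.02218419 -0.45290425] 0.043455474243714515 7.2167
tcp in plate mm -1.9342956810506717 -0.5366520967546019
```

View pics/sc3.png

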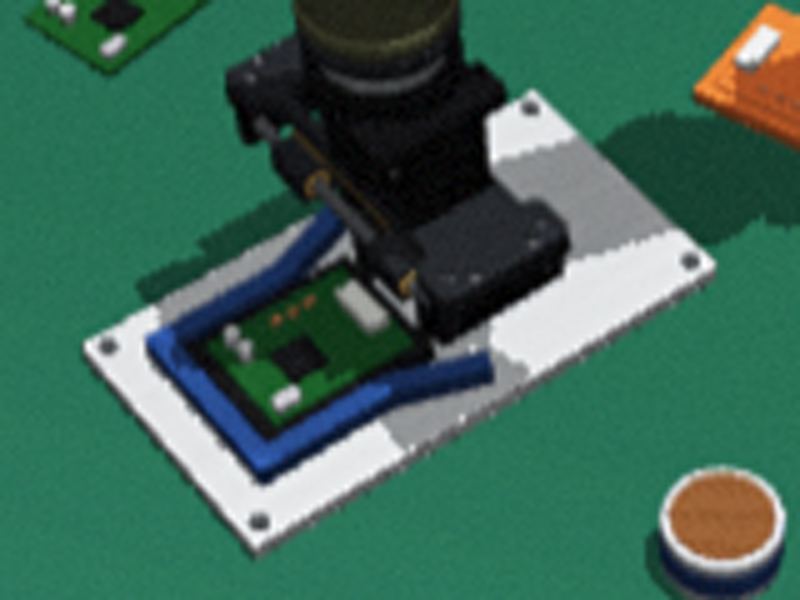

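Nearly home, just a small gap to the end stop and no contact force yet. Pushing on until a stop force shows.

{"method": "carry_out", "body": {"commands": [{"x":0,"y":-0.15,"z":0,"twist":0},{"x":0,"y":-0.3,"z":0,"twist":0},{"x":0,"y":-0.3,"z":0,"twist":0}]}}

```text
t: 7.47
position: [0.5196, -0.223, 0.0315]
tcp_rot: [0.74, -0.673, -0.0, 0.0]
contact_force: [-1.0, 0.2, 0.0]
finger_gap: 0.0437
```

{"method": "carry_out", "body": {"commands": [{"x":0,"y":-0.15,"z":0,"twist":0},{"x":0,"y":-0.3,"z":0,"twist":0},{"x":0,"y":-0.3,"z":0,"twist":0}]}}

```text
t: 7.72
position: [0.5199, -0.2231, 0.0309]
tcp_rot: [0.74, -0.673, -0.002, 0.002]
contact_force: [-7.7, 0.2, 3.4]
finger_gap: 0.0438
```

The stop is reached at 7.7 N. Backing off and lifting, then checking.

{"method": "carry_out", "body": {"commands": [{"x":0,"y":0,"z":0,"twist":0},{"x":0,"y":0,"z":0,"twist":0},{"x":0,"y":0.7,"z":0,"twist":0},{"x":0,"y":1.8,"z":-1,"twist":0},{"x":0,"y":2.5,"z":-4,"twist":0}]}}

```text
t: 8.13
position: [0.4943, -0.2237, 0.068]
tcp_rot: [0.74, -0.673, -0.004, 0.001]
contact_force: [0.1, -0.5, -0.5]
finger_gap: 0.0435
```

{"method": "carry_out", "body": {"commands": [{"x":0,"y":2,"z":-3.5,"twist":0},{"x":0,"y":4,"z":-7,"twist":0},{"x":-3.5,"y":5,"z":-9,"twist":0},{"x":-7.4,"y":5.5,"z":-9,"twist":0},{"x":-11.4,"y":5.5,"z":-9,"twist":0}], "claw": 1}}

```text
t: 8.55
position: [0.4326, -0.1169, 0.1636]
tcp_rot: [0.739, -0.674, 0.003, -0.001]
contact_force: [1.2, 0.1, 0.0]
finger_gap: 0.0179
```

{"method": "carry_out", "body": {"commands": [{"x":-4,"y":0,"z":0,"twist":0},{"x":-8,"y":0,"z":0,"twist":0},{"x":-12,"y":0,"z":0,"twist":0},{"x":-16,"y":0,"z":0,"twist":0},{"x":-20,"y":0,"z":0,"twist":0}]}}

```text
t: 8.97
position: [0.4132, 0.0844, 0.162]
tcp_rot: [0.74, -0.673, 0.001, -0.001]
contact_force: [1.3, -0.5, 0.3]
finger_gap: 0.0008
```

```bash
python3 - <<'E'
from h import *
im=np.ascontiguousarray(snapshot("top")[:,:,::-1]); where()
cv2.imwrite("pics/top4full.png",im)
a=cv2.resize(im[185:320,370:460],None,fx=4.4,fy=4.4,interpolation=2)
b=cv2.resize(im[190:275,180:300],None,fx=3.3,fy=3.3,interpolation=2)
c=np.zeros((a.shape[0],a.shape[1]+b.shape[1],3),np.uint8);c[:,:a.shape[1]]=a;c[:b.shape[0],a.shape[1]:]=b
cv2.imwrite("pics/top4.png",c)
hsv=cv2.cvtColor(im,cv2.COLOR_BGR2HSV);H,S,V=[hsv[...,i].astype(int) for i in range(3)]
def box(x0,y0,x1,y1):
    m=np.zeros(H.shape,bool);m[y0:y1,x0:x1]=1;return m
g=box(385,195,440,290)&(H>50)&(H<85)&(S>100)
g[:,:]&=True
k,lab,st,ce=cv2.connectedComponentsWithStats(g.astype(np.uint8))
for i in range(1,k):
    if st[i,4]>100: p=np.argwhere(lab==i)[:,::-1];r=cv2.minAreaRect((ray("top",p,.025)*1000).astype(np.float32));print(r)
E
```

```text
[0.41227487 0.09320585 0.16246303] 6.022714777593464 [-1.53812213  6.86282064  0.15849887] 0.0005584253210535801 9.0167
tcp in plate mm -76.23285935227385 324.4197860593618
((577.9970703125, -216.10675048828125), (87.14386749267578, 65.77720642089844), 5.408780097961426)
```

View pics/top4.png

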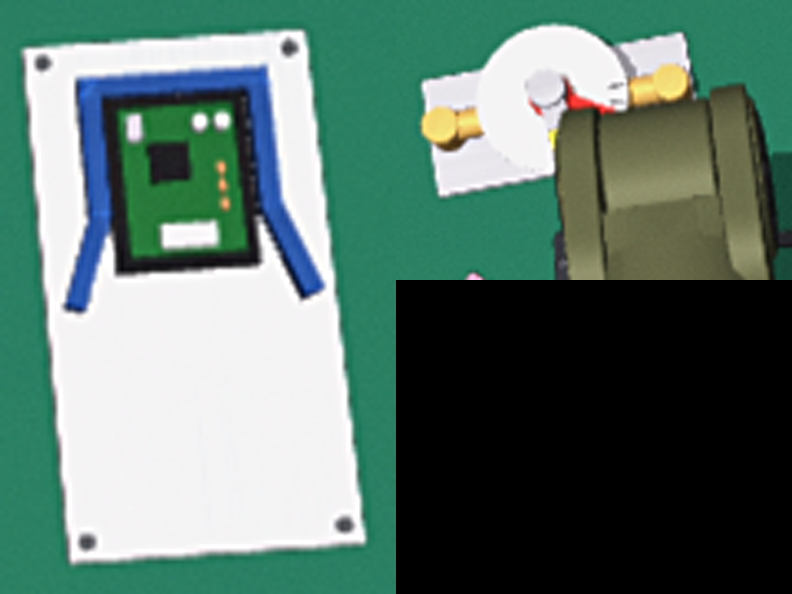

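Top view: the carrier is seated against the end stop. The fitted board centre (578.0,-216.1) at 5.41° agrees with home (578.4,-217.0) at 5.4°. Now the valve geometry, from both cameras' first pictures.

```bash
python3 - <<'E'
from h import *
where(); print(sense()['qpos'])
print("hub",ray("top",[225.8,217.3],.08))
for n,B in(("top",((225,205,300,250),(220,222,250,270))),("scene",((325,285,365,345),(350,295,390,345)))):
    im=cv2.imread(f"pics/{n}0.png");hsv=cv2.cvtColor(im,cv2.COLOR_BGR2HSV);H,S,V=[hsv[...,i].astype(int) for i in range(3)]
    for nm,b,z,c in(("red",B[0],.057,((H<8)|(H>172))&(S>150)),("yel",B[1],.078,(H>22)&(H<35)&(S>150)&(V>150))):
        m=np.zeros(H.shape,bool);m[b[1]:b[3],b[0]:b[2]]=1;m&=c
        k,lab,st,_=cv2.connectedComponentsWithStats(m.astype(np.uint8));p=np.argwhere(lab==1+st[1:,4].argmax())[:,::-1]
        w=ray(n,p,z)*1000; vx,vy,x0,y0=cv2.fitLine(w.astype(np.float32),cv2.DIST_L2,0,.1,.1).ravel()
        if vx<0: vx,vy=-vx,-vy
        t=(w-[x0,y0])@[vx,vy]; print(n,nm,len(p),"ang",np.degrees(np.arctan2(vy,vx)),"mid",x0,y0,"far",x0+vx*t.min(),y0+vy*t.min())
E
```

```text
[0.41227487 0.09320585 0.16246303] 6.022714777593464 [-1.53812213  6.86282064  0.15849887] 0.0005584253210535801 9.0167
tcp in plate mm -76.23285935227385 324.4197860593618
[ 0.49350507 -0.11526979 -0.72252909  2.06087646 -0.0863141   1.16432084
 -1.65755235]
hub [[0.57191695 0.22423966]]
top red 304 ang 71.04066 mid 548.62823 149.60767 far 528.0390682922518 89.67424976690816
top yel 77 ang 17.335852 mid 500.9362 194.20178 far 467.6040017487473 183.79707668342985
scene red 317 ang 71.15474 mid 552.9851 149.89331 far 533.0972804190382 91.624123971915
scene yel 230 ang 22.748035 mid 512.2269 201.59212 far 475.1607824729722 186.0504858451487
```

{"method": "carry_out", "body": {"commands": [{"x":-2.5,"y":-2.5,"z":0,"twist":-4},{"x":-5,"y":-5,"z":0,"twist":-8},{"x":-7.2,"y":-7.4,"z":0,"twist":-12.5},{"x":-9.1,"y":-9.4,"z":0,"twist":-16.8},{"x":-9.1,"y":-9.4,"z":0,"twist":-16.8}], "claw": 0}}

```text
t: 9.43
position: [0.5007, 0.187, 0.1617]
tcp_rot: [0.832, -0.554, -0.001, -0.003]
contact_force: [-1.6, -0.0, 0.2]
finger_gap: 0.0262
```

{"method": "carry_out", "body": {"commands": [{"x":0,"y":0,"z":0,"twist":0},{"x":0,"y":0,"z":0,"twist":0},{"x":0,"y":0,"z":0,"twist":0},{"x":0,"y":0,"z":0,"twist":0}]}}

```text
t: 9.77
position: [0.4979, 0.1805, 0.1617]
tcp_rot: [0.83, -0.558, 0.001, 0.0]
contact_force: [-0.1, 0.2, -0.1]
finger_gap: 0.0527
```

```bash
python3 - <<'E'
from h import *
im=snapshot("scene")[:,:,::-1]; where()
cv2.imwrite("pics/sc5.png",cv2.resize(im[230:410,260:460],None,fx=3.3,fy=3.3,interpolation=2))
E
```

```text
[0.49797275 0.18065236 0.16178729] 22.156217198001457 [0.59748178 0.90577084 0.10286876] 0.056502252413370535 9.8167
tcp in plate mm 17.31413580748911 403.41331395783044
```

View pics/sc5.png

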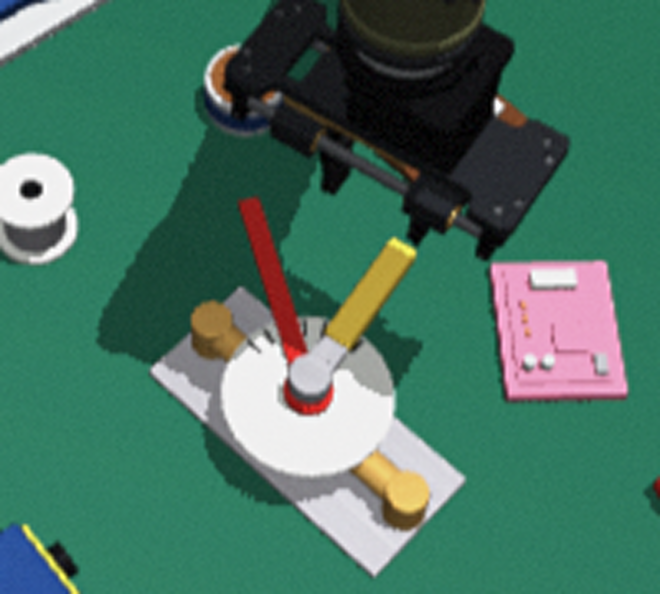

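The gripper is above and short of the lever, between it and the robot; the tin and pink board are clear. Correcting sideways, then going down.

{"method": "carry_out", "body": {"commands": [{"x":-0.6,"y":-0.15,"z":0,"twist":0},{"x":-1.2,"y":-0.3,"z":0,"twist":0},{"x":-1.2,"y":-0.3,"z":0,"twist":0},{"x":-1.2,"y":-0.3,"z":0,"twist":0},{"x":-1.2,"y":-0.3,"z":0,"twist":0}]}}

```text
t: 10.23
position: [0.4963, 0.1942, 0.1615]
tcp_rot: [0.83, -0.557, 0.0, 0.0]
contact_force: [0.2, 0.4, -0.3]
finger_gap: 0.0848
```

{"method": "carry_out", "body": {"commands": [{"x":0,"y":0,"z":2.5,"twist":0},{"x":0,"y":0,"z":5,"twist":0},{"x":0,"y":0,"z":7,"twist":0},{"x":0,"y":0,"z":8.2,"twist":0},{"x":0,"y":0,"z":8.2,"twist":0}]}}

```text
t: 10.65
position: [0.4945, 0.193, 0.0769]
tcp_rot: [0.83, -0.557, -0.002, 0.002]
contact_force: [-0.1, 0.1, -0.2]
finger_gap: 0.0868
```

{"method": "carry_out", "body": {"commands": [{"x":0,"y":0,"z":0,"twist":0},{"x":0,"y":0,"z":0,"twist":0}]}}

```text
t: 10.82
position: [0.4972, 0.1945, 0.0807]
tcp_rot: [0.83, -0.557, 0.001, -0.001]
contact_force: [0.1, -0.2, 1.0]
finger_gap: 0.0868
```

Straddling the lever at z = 0.080. Closing gently.

{"method": "carry_out", "body": {"commands": [{"x":0,"y":0,"z":0,"twist":0},{"x":0,"y":0,"z":0,"twist":0},{"x":0,"y":0,"z":0,"twist":0},{"x":0,"y":0,"z":0,"twist":0},{"x":0,"y":0,"z":0,"twist":0}], "claw": 0.85, "grip_force": 15}}

```text
t: 11.23
position: [0.4965, 0.194, 0.0798]
tcp_rot: [0.83, -0.557, 0.0, -0.0]
contact_force: [-0.1, 0.5, 0.1]
finger_gap: 0.0617
```

{"method": "carry_out", "body": {"commands": [{"x":0,"y":0,"z":0,"twist":0},{"x":0,"y":0,"z":0,"twist":0},{"x":0,"y":0,"z":0,"twist":0},{"x":0,"y":0,"z":0,"twist":0},{"x":0,"y":0,"z":0,"twist":0}]}}

```text
t: 11.65
position: [0.4963, 0.194, 0.0795]
tcp_rot: [0.83, -0.557, -0.0, 0.0]
contact_force: [-0.5, 0.5, 0.4]
finger_gap: 0.0285
```

```bash
python3 - <<'E'
from h import *
where(); s=sense();print(s['torque'])
# arc rows in the present tool axes
M=R.from_quat(s['tcp_rot']).as_matrix(); p=s['position'][:2]; A=np.array([.575,.2255])
v=p-A; r=np.hypot(*v); a0=np.degrees(np.arctan2(v[1],v[0]))%360; print("r",r,"ang",a0-180)
for da in range(5,55,5):
    q=R.from_euler('z',da,degrees=True).as_matrix()[:2,:2]@v+A-p
    print(da,(100*np.array([q@M[:2,0],q@M[:2,1]])).round(2))
E
```

```text
[0.49629692 0.19400367 0.07945794] 22.246770226307405 [-0.53536255  0.53664996  0.4338067 ] 0.028454796379225555 11.65
tcp in plate mm 16.902216041194574 416.8630813358066
[ 0.00198515 -0.00490128 -0.00360595]
r 0.08477141895624626 ang 21.810886346822855
5 [ 0.74 -0.03]
10 [ 1.47 -0.12]
15 [ 2.2  -0.27]
20 [ 2.9  -0.49]
25 [ 3.59 -0.77]
30 [ 4.25 -1.1 ]
35 [ 4.87 -1.5 ]
40 [ 5.46 -1.94]
45 [ 6.01 -2.44]
50 [ 6.52 -2.98]
```

{"method": "carry_out", "body": {"commands": [{"x":0,"y":0,"z":0,"twist":0},{"x":0,"y":0,"z":0,"twist":0},{"x":0,"y":0,"z":0,"twist":0}]}}

```text
t: 11.9
position: [0.4963, 0.1938, 0.0795]
tcp_rot: [0.83, -0.557, 0.0, 0.0]
contact_force: [1.1, -0.7, -0.8]
finger_gap: 0.0196
```

{"method": "carry_out", "body": {"commands": [{"x":0.74,"y":-0.03,"z":0,"twist":-5},{"x":1.47,"y":-0.12,"z":0,"twist":-10},{"x":2.2,"y":-0.27,"z":0,"twist":-15},{"x":2.9,"y":-0.49,"z":0,"twist":-20},{"x":3.59,"y":-0.77,"z":0,"twist":-25}]}}

```text
t: 12.32
position: [0.5172, 0.1632, 0.0795]
tcp_rot: [0.932, -0.363, -0.0, 0.0]
contact_force: [0.2, -0.1, -0.8]
finger_gap: 0.02
```

```bash
python3 - <<'E'
from h import *
where(); s=sense();print(s['torque'])
v=s['position'][:2]-[.575,.2255];print(np.hypot(*v),np.degrees(np.arctan2(v[1],v[0]))%360-180)
E
```

```text
[0.51724474 0.16322862 0.07948886] 47.429189030752646 [ 0.1748831  -0.06689927 -0.82070781] 0.020003107500655995 12.3167
tcp in plate mm 34.860878750978124 384.253250675234
[ 0.00252957 -0.14065783 -0.28748829]
0.0849317073391852 47.154793379453224
```

{"method": "carry_out", "body": {"commands": [{"x":0.74,"y":-0.03,"z":0,"twist":-5},{"x":1.47,"y":-0.12,"z":0,"twist":-10},{"x":2.2,"y":-0.27,"z":0,"twist":-15},{"x":2.9,"y":-0.49,"z":0,"twist":-20},{"x":3.33,"y":-0.66,"z":0,"twist":-23.2}]}}

```text
t: 12.73
position: [0.5469, 0.1449, 0.0795]
tcp_rot: [0.986, -0.169, 0.0, 0.0]
contact_force: [-0.7, -0.8, 0.4]
finger_gap: 0.0195
```

{"method": "carry_out", "body": {"commands": [{"x":0,"y":0,"z":0,"twist":0},{"x":0,"y":0,"z":0,"twist":0},{"x":0,"y":0,"z":0,"twist":0}]}}

```text
t: 12.98
position: [0.5469, 0.1449, 0.0796]
tcp_rot: [0.985, -0.171, 0.001, 0.0]
contact_force: [5.5, -3.2, -1.5]
finger_gap: 0.0195
```

```bash
python3 - <<'E'
from h import *
im=snapshot("scene")[:,:,::-1]; where(); s=sense();print(s['torque'])
v=s['position'][:2]-[.575,.2255];print(np.hypot(*v),np.degrees(np.arctan2(v[1],v[0]))%360-180)
E
```

```text
[0.5469229  0.14491194 0.07954623] 70.32006909952261 [ 4.94467992 -3.22894791 -3.11826175] 0.01965603708463242 13.0333
tcp in plate mm 62.683574927099734 363.2248995486452
[-0.66165181 -1.03222875 -0.26026768]
0.08533908204158924 70.79152409072685
```

{"method": "carry_out", "body": {"commands": [{"x":0,"y":0,"z":0,"twist":0},{"x":0,"y":0,"z":0,"twist":0},{"x":0,"y":0,"z":0,"twist":0},{"x":0,"y":0,"z":0,"twist":0},{"x":0,"y":0,"z":0,"twist":0}], "claw": 0.5}}

```text
t: 13.45
position: [0.5455, 0.1467, 0.0795]
tcp_rot: [0.986, -0.169, -0.0, -0.0]
contact_force: [0.8, 0.3, -0.5]
finger_gap: 0.0408
```

{"method": "carry_out", "body": {"commands": [{"x":0,"y":0,"z":-1.5,"twist":0},{"x":0,"y":0,"z":-4,"twist":0},{"x":0,"y":0,"z":-8,"twist":0},{"x":0,"y":0,"z":-12,"twist":0},{"x":0,"y":0,"z":-12,"twist":0}]}}

```text
t: 13.87
position: [0.5499, 0.1487, 0.2085]
tcp_rot: [0.986, -0.169, 0.006, -0.002]
contact_force: [0.7, 1.6, 0.5]
finger_gap: 0.0436
```

{"method": "carry_out", "body": {"commands": [{"x":0,"y":4,"z":0,"twist":0},{"x":0,"y":8,"z":0,"twist":0},{"x":0,"y":12,"z":0,"twist":0},{"x":0,"y":16,"z":0,"twist":0},{"x":0,"y":19,"z":0,"twist":0}]}}

```text
t: 14.28
position: [0.4813, -0.0359, 0.2003]
tcp_rot: [0.985, -0.171, 0.0, 0.001]
contact_force: [1.1, -0.4, 0.2]
finger_gap: 0.0437
```

{"method": "carry_out", "body": {"commands": [{"x":0,"y":0,"z":0,"twist":0},{"x":0,"y":0,"z":0,"twist":0},{"x":0,"y":0,"z":0,"twist":0}]}}

```text
t: 14.53
position: [0.4829, -0.032, 0.2003]
tcp_rot: [0.986, -0.169, 0.001, -0.0]
contact_force: [-0.1, 1.1, 1.5]
finger_gap: 0.0436
```

```bash
python3 - <<'E'
from h import *
t=np.ascontiguousarray(snapshot("top")[:,:,::-1]); s=np.ascontiguousarray(snapshot("scene")[:,:,::-1]); where()
cv2.imwrite("pics/t9.png",t);cv2.imwrite("pics/s9.png",s)
a=cv2.resize(t[180:290,180:300],(400,367),interpolation=2);b=cv2.resize(s[280:390,300:420],(400,367),interpolation=2)
c=cv2.resize(s[160:270,200:350],(400,293),interpolation=2);d=cv2.resize(t[170:320,350:480],(254,293),interpolation=2)
o=np.zeros((600,800,3),np.uint8);o[:307,:400]=a[:307];o[:307,400:]=b[:307];o[307:,:400]=c;o[307:,400:654]=d
cv2.imwrite("pics/fin.png",o)
hub=np.array([575,225.5])
for n,im,b in(("top",t,(200,200,300,275)),("scene",s,(320,270,380,350))):
    hsv=cv2.cvtColor(im,cv2.COLOR_BGR2HSV);H,S,V=[hsv[...,i].astype(int) for i in range(3)]
    w=np.zeros(H.shape,bool);w[b[1]:b[3],b[0]:b[2]]=1
    for nm,z,c in(("yel",.078,(H>22)&(H<35)&(S>150)),("red",.057,((H<8)|(H>172))&(S>150))):
        m=w&c;
        if m.sum()<10: print(n,nm,"none");continue
        k,lab,st,_=cv2.connectedComponentsWithStats(m.astype(np.uint8));p=np.argwhere(lab==1+st[1:,4].argmax())[:,::-1]
        q=ray(n,p,z)*1000;v=hub-q.mean(0);print(n,nm,len(p),q.mean(0),np.degrees(np.arctan2(v[1],v[0])),cv2.minAreaRect(q.astype(np.float32)))
E
```

```text
[ 0.48297304 -0.03104835  0.19998052] 70.63255436503438 [-0.18897389 -0.12505567 -0.44857058] 0.043763122117626986 14.6333
tcp in plate mm -17.5418001411552 194.06373956831965
top yel 94 [546.32043833 156.77289183] 67.34940763470304 ((548.1013793945312, 157.68218994140625), (82.73558044433594, 19.815120697021484), 69.7972412109375)
top red 83 [533.48666688 104.48503782] 71.06582849072366 ((533.5585327148438, 104.62783813476562), (31.73082733154297, 14.44288444519043), 72.69805908203125)
scene yel 64 [562.42438323 164.01031699] 78.44149553738389 ((555.713623046875, 160.91229248046875), (83.73739624023438, 17.449949264526367), 69.50601196289062)
scene red 50 [537.21705011 101.30290683] 73.07931255049402 ((537.7142333984375, 104.45146179199219), (27.236156463623047, 13.598488807678223), 71.94165802001953)
```

View pics/fin.png

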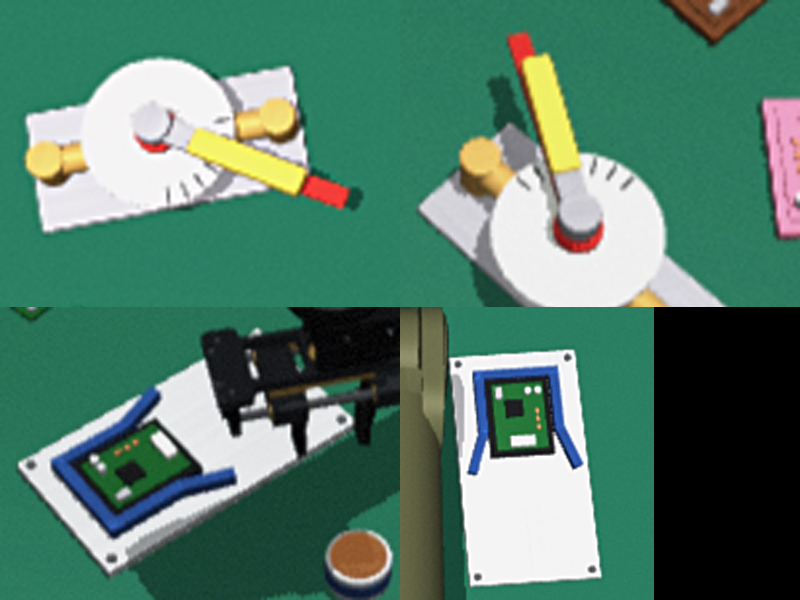

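Lever (about 69.7° in both views) and red arm (69.9–71.2°) line up, with only the red tip showing beyond the lever. The carrier sits in the pocket corner-to-corner and the gripper is clear. Handing in.

```bash
python3 -c "
from plant import *
print(job_done())"
```

```text
the job is handed in; nothing more can be done
None
```

The carrier is home in the pocket and the yellow lever is set over the red arm. I handed the job in at about 14.6 s of the 50 s allowed; no verdict was reported.

**Carrier:** I gripped it at its rear, squared it, and slid its nose into the pocket. Then I let go and pushed its rear edge with both fingers until it met the end stop (about 8 N). In the top picture taken after the push, the board's fitted centre was about 1 mm from home, and its angle was 5.41° against the plate's 5.4°. The final pictures show it still seated; I did not measure it again.

**Lever:** I gripped it, swung it about 48° round its axis, and released it. Afterwards it measured about 69.5–69.8° in both cameras, and the red arm had measured 69.9–71.2° at the start, so the difference is within about 2°.

**Checks that disagreed:**
- **Scene camera at the start:** its fit of the carrier failed, and its plate fit was a few mm off, so I used the top camera.
- **Lever by blob centre:** taking the angle from the centre of the colour blob was unreliable, at 67° and 78° in the two cameras. I relied on the fitted edges and the view itself, where only the red tip shows beyond the lever.
- **Red arm at the end:** only its tip was still visible, and edge fits there gave 72–73°, about 2–3° from the lever, still inside the 5° limit.

**Bystanders:** the gripper came near none of them. I checked this by eye only, and the last crops show only some of them.

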